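# Roll the blue-capped sample tube up its ramp into the seat

## Task

Two capped sample tubes lie on their sides at the low end of a two-lane sloped ramp. With the fingertips, gently push the blue-capped tube up its own lane, over the low blue ridge and into the seat against the stop at the top, where it must lie by itself without rolling back. Do not pick it up or carry it, and leave the orange-capped tube and everything else on the bench as they are.

Things in the scene. Friction and masses are not known exactly. Their poses are not given: they have to be found in the camera images.
- blue_tube_mid (a point): Centre, on the axis, of the blue-capped screw tube to be moved: plastic body 31.4 mm in diameter and 106 mm long, cap 35 mm in diameter at one end, 117 mm long in all, about 50 g. It lies across its lane; this frame's z runs along the tube from foot to cap, its x and y turn as it rolls. It rolls freely, so if let go on the slope it rolls back to the low lip.
- orange_tube_mid (a point): Centre, on the axis, of the like orange-capped tube (114 mm long) lying at the low end of the other lane; to be left alone.
- ramp: Two-lane sloped ramp, aluminium with white lane floors, fixed to the bench, 170 mm long, 256 mm wide. Origin on the bench under its centre; x points uphill (roughly away from the robot), y across to the left, z up. The lanes rise 7 degrees (0.122 rad) toward +x; at the centre the lane floor is 30 mm above the bench.
- slope (a point): Frame at the ramp's middle on the lane-floor plane: x uphill along the slope, y across, z square to the floor. Lane centres at y = +63 and -63 mm; lanes 120.5 mm wide, walls 5 mm thick, 14 mm above the floor. The top stop's face is at x = +79 mm and 26 mm high; the ridge is a wedge that climbs from x = 40 mm to 3.5 mm height at x = 51 mm and drops off steeply behind. Floor and ridge are slick plastic.
- lip_left (a point): Middle of the top edge of the blue lip at the low end of the left (+y) lane, on which the tube rests: 8 mm above the lane floor, 4 mm thick. The lip's back is 18 mm down the slope from the axis of the resting tube; behind it there is only bare bench.
- lip_right (a point): The same for the low end of the right (-y) lane.
- seat_left (a point): Where the middle of the axis of a seated tube lies at the top of the left (+y) lane, 15.7 mm above the lane floor. A tube rolled over the ridge drops into this seat, between ridge and stop, with 2 mm of play, and stays there. From the lip to the seat the tube travels 124 mm up the slope.
- seat_right (a point): The same for the top of the right (-y) lane.
- white_bottle: White reagent bottle, 44 mm in diameter, 90 mm high; bystander. Origin at its underside.
- orange_bottle: Orange reagent bottle with red cap, 36 mm in diameter, 75 mm high; bystander. Origin at its underside.
- mouse: Black computer mouse, 89 x 48 x 32 mm, in front of the ramp; bystander. Origin at its underside.
- blue_tube: The blue-capped tube itself: origin at the centre of its foot end, z along it to the cap.

How it is judged:
By the outcome, as a careful person would: the job done as asked, in the order asked, and still so for the second after the job is handed in, with the robot touching nothing.
It also fails if it takes over 38 s, if anything falls off the work surface, if the arm or the gripper's body presses on something with over 40 N, if the wrist force passes 120 N, or if a joint passes its speed limit or range.

## Robot

A 6-joint arm with a two-finger parallel gripper is mounted at the origin on a cart in front of the work surface, level with it; the furniture and walls round the work are solid. World frame = base frame: x ahead of the robot, y to its left, z up, the work surface at z = 0. Lengths are in m, angles in degrees, forces in N, time in s.
With the tool pointing down it reaches from about 0.4 to 0.825 m from the base axis. Payload 7 kg.
Tool frame: the origin (TCP) lies midway between the tips of the shut fingers; the grasp point (between the pads) lies r.grasp_offset behind it (r.grasp_offset is the distance from the TCP to the grasp point, in m); z points along the fingers, y is the direction in which the jaws open and shut (so a half turn about z gives the same grasp; the last joint's range is limited). The gripper opens to 88 mm and grips with 3 to 60 N. Pads are 19 mm wide; open, the fingers measure 130 mm over their backs; the gripper's body (78 mm by 193 mm) begins 47 mm behind the grasp point.
Start: joints at [91.851, 20.546, 0.682, 0, -70.136, -16.507], TCP at [0.171, 0.653, 0.227] pointing down, gripper open.
Joint ranges: [-176.03, 176.03], [-82.01, 121.73], [-58.28, 71.71], [-173.87, 95.51], [-174.79, -0.11], [-173.66, 173.66]. Speed limits (degrees/s): [136.94, 136.94, 172.46, 180, 180, 180].

## Interface

Orientations are given as [roll, pitch, yaw] about the fixed x, y, z axes, in that order (R = Rz(yaw) Ry(pitch) Rx(roll)).
In Python, from plant import status, imaging, r gives the robot as it stands.
- The arm moves only by the tool apply_moves, never from a script. Its argument "moves" is a list of rows, each a list of 6 numbers: the shift along the tool's x, y, z in units of 200 mm (1.0 is 200 mm), then the turn, a rotation vector about the tool's x, y, z in units of 90 degrees (1.0 is 90 degrees). In form: [[tx, ty, tz, rx, ry, rz], ...]. A call has 1 to 12 rows; each row is the pose to reach, as a shift and turn from the pose measured when the call began, along the tool's axes at that moment; what a row does not reach only later rows make up. A row lasts 1/8 s, in which the tool goes at most 62.5 mm and 10.7 degrees, less where a joint would pass 70% of its speed; a pose out of reach is approached as far as the arm can. A call with a number of a shift or a turn outside -1 to 1 is refused whole. A call with a gripper value outside its range is refused whole. "hand" is the closure, from -1 (fully open) to 1 (shut), set as the call begins (left out, the last holds). The fingers move at their own pace and stop on an object; "grip_force" is the grip in N (left out, the last holds). Time passes only in rows, so rows that repeat a pose let the fingers close. It gives the time, the measured TCP pose, the force and the opening at its end, in the units of the state.
- status.get_state(): the state, without advancing time (a new reading comes with each control period).
- imaging.capture(name): name is "scene" or "side" or "wrist"; returns (picture, depth): 384x512x3 uint8, blue, green, red; 384x512 float32, m along the optical axis (not along the pixel's ray), 0 where there is no reading.
- imaging.camera_info(name): a dict with "fx", "fy", "cx", "cy" (pixels), "k1" (the pictures are not rectified: a ray, as slopes to the right and down, at radius r is drawn at 1 + k1 r^2 times it, then the intrinsics apply), "T" (4x4, takes a point from camera to world coordinates). Camera axes: x right, y up, looking along -z (the intrinsics and any distortion apply to the point x, -y, -z); pixel columns grow to the right and rows downward; lengths in m; the calibration is good to about 2 mm. A picture is of the moment at which its call begins: read the wrist's pose just before it. camera_info takes no time and is no camera call; for the wrist camera it gives the pose at the moment of the call.
- r.close_job(): hands the job in, once; it reports no verdict.
The state is a dict: "time_s": time; "joints": joint angles; "qd": joint speeds; "joint_torque": joint torques, N m; "tcp_pos": TCP position; "eef_rot": TCP orientation; "contact_force": force on the tool from outside, world axes, zero at the start; "moment": the same for the moment, N m; "gripper_width": finger opening in m.
Only numpy, scipy, OpenCV 4.12 (cv2) and the standard library are available. Lean on these libraries where they do the work, as an engineer would, in place of code of your own. Each camera call takes 0.05 s, during which the arm holds its last target.

## Working session

There is one attempt and no reset: what is moved stays moved. The work goes in short steps, Python scripts to look and compute and a tool call to move; the robot and the scene stay as the last step left them, time stands still between calls to the robot, and variables do not carry over. Pictures are saved under pics/ and viewed, and the job is handed in when it is done.

Besides the shell and the picture viewer there is one more tool, called after "Request:" as name(argument=value, ...), one argument or row to a line, values as JSON. apply_moves: Moves the arm, as the interface text tells. Its arguments: {"type":"object","properties":{"moves":{"type":"array","items":{"type":"array","items":{"type":"number"}}},"hand":{"type":"number"},"grip_force":{"type":"number"}},"required":["moves"]}

```bash
ls; mkdir -p pics
python3 - <<'E'
from plant import status, imaging, r
import cv2,numpy as np
print(status.get_state(), r.grasp_offset)
for n in ("scene","side","wrist"):
    i=imaging.camera_info(n); print(n,i)
    p,d=imaging.capture(n); cv2.imwrite(f"pics/{n}0.png",p); np.savez(f"pics/{n}0.npz",p=p,d=d,**i)
E
```

```text
pics
{'time_s': 0.0, 'joints': array([ 9.18498962e+01,  2.05914529e+01,  6.34451686e-01, -2.00124775e-02,
       -7.01349011e+01, -1.65058586e+01]), 'qd': array([-0.07937961, -0.01988697,  0.01985478, -0.01826258, -0.00560651,
        0.03250993]), 'joint_torque': array([-7.98453984e-04, -5.82710838e+01,  2.93055135e+01,  6.99728161e+00,
        6.98360396e-03, -1.62211750e-04]), 'tcp_pos': array([0.17069919, 0.65256553, 0.22562797]), 'eef_rot': array([ 1.79906539e+02, -8.07545872e-03, -1.46627713e+01]), 'contact_force': array([ 0.66173479, -0.52750923, -0.14639339]), 'moment': array([-0.01453422, -0.00512399,  0.03857079]), 'gripper_width': 0.08740645125535781} 0.0188
scene {'fx': 414.54267829573496, 'fy': 414.54267829573496, 'cx': 257.29747741441827, 'cy': 183.58854401013616, 'k1': -0.008757194984744317, 'T': array([[-0.51981898,  0.63831379, -0.56775324, -0.17575181],
       [-0.85420381, -0.37970907,  0.35518568,  0.12340426],
       [ 0.01113887,  0.66960924,  0.74263005,  0.92868182],
       [ 0.        ,  0.        ,  0.        ,  1.        ]])}
side {'fx': 464.24778643801, 'fy': 464.24778643801, 'cx': 249.2794313431353, 'cy': 183.5596230170581, 'k1': -0.03923790658545603, 'T': array([[-0.8964466 ,  0.17770633, -0.40596052, -0.0043969 ],
       [-0.44253388, -0.40733742,  0.79889924,  0.66435378],
       [-0.02339346,  0.89582179,  0.44379732,  0.57095202],
       [ 0.        ,  0.        ,  0.        ,  1.        ]])}
wrist {'fx': 299.1428080522814, 'fy': 299.1428080522814, 'cx': 255.2113087469169, 'cy': 193.87015489664125, 'k1': -0.050971152391625696, 'T': array([[-2.52050030e-01,  9.31074072e-01,  2.63764773e-01,
         2.42347217e-01],
       [-9.67714182e-01, -2.42565487e-01, -6.84926674e-02,
         6.35081640e-01],
       [ 2.08484089e-04, -2.72512491e-01,  9.62152222e-01,
         3.84167815e-01],
       [ 0.00000000e+00,  0.00000000e+00,  0.00000000e+00,
         1.00000000e+00]])}
```

View pics/scene0.png

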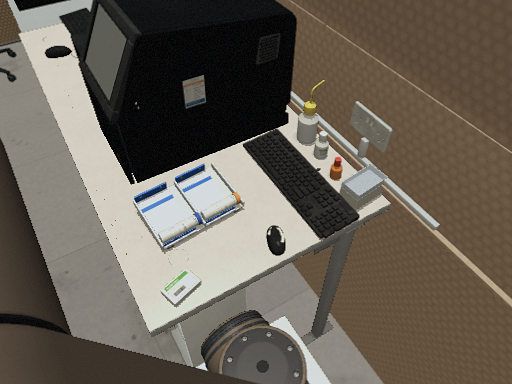

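View pics/side0.png

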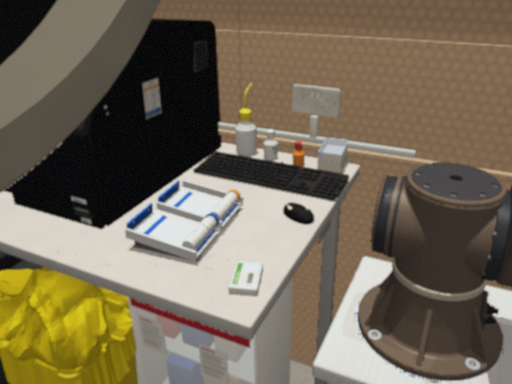

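View pics/wrist0.png

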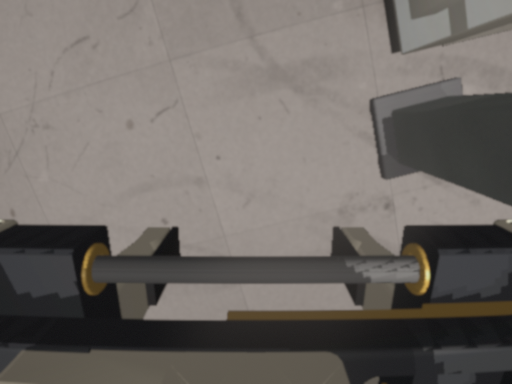

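Run:
```python
import cv2,numpy as np
p=cv2.imread("pics/scene0.png"); cv2.imwrite("pics/sc_z.png",cv2.resize(p[155:255,120:255],None,fx=5.9,fy=5.9,interpolation=cv2.INTER_CUBIC))
p=cv2.imread("pics/side0.png"); cv2.imwrite("pics/si_z.png",cv2.resize(p[170:265,115:250],None,fx=5.9,fy=5.9,interpolation=cv2.INTER_CUBIC))
```

```text
(no output)
```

View pics/sc_z.png

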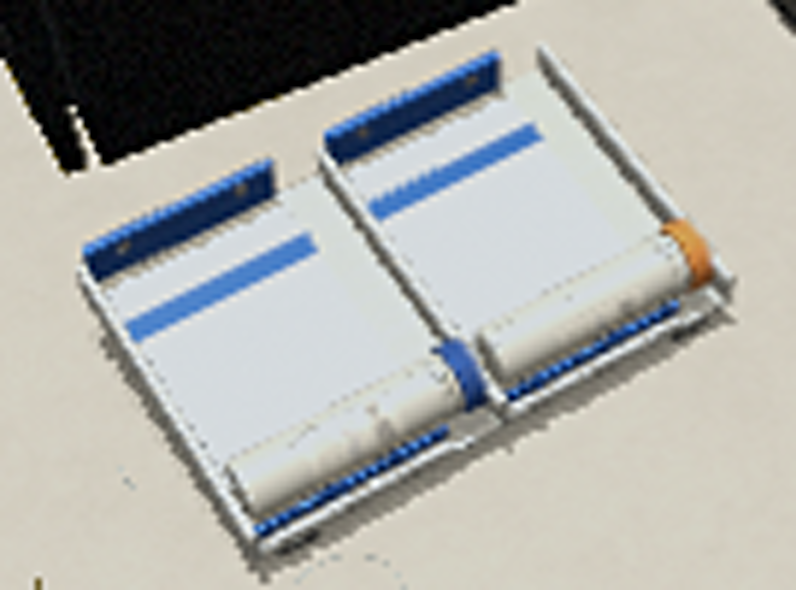

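View pics/si_z.png

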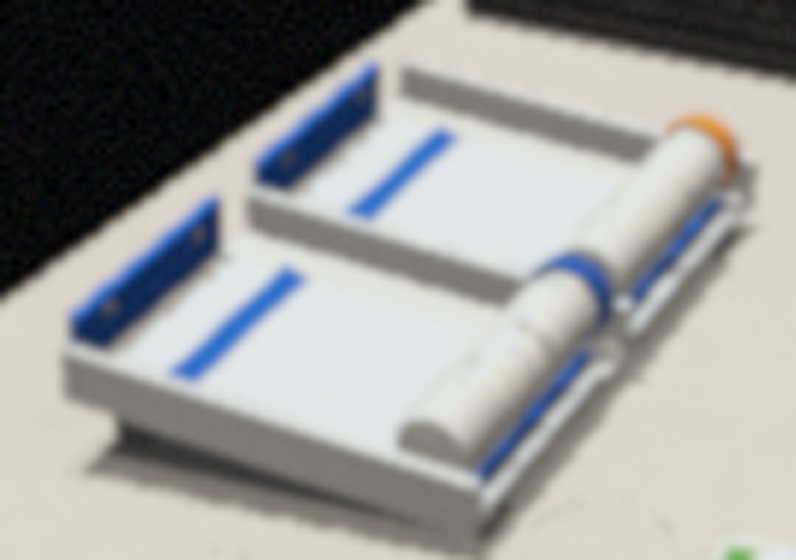

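```bash
cat > h.py <<'E'
import cv2,numpy as np
def ray(i,uv):
    x=np.array([(uv[0]-i['cx'])/i['fx'],(uv[1]-i['cy'])/i['fy']]); u=x.copy()
    for _ in range(8): u=x/(1+i['k1']*(u@u))
    d=np.array([u[0],-u[1],-1.]); T=i['T']; return T[:3,3],T[:3,:3]@d   # depth along optical axis scales d
def proj(i,P):
    T=i['T']; c=T[:3,:3].T@(np.asarray(P)-T[:3,3]); u=np.array([c[0],-c[1]])/-c[2]
    u=u*(1+i['k1']*(u@u)); return np.array([u[0]*i['fx']+i['cx'],u[1]*i['fy']+i['cy']])
def tri(obs):
    A=np.zeros((3,3));b=np.zeros(3);L=[]
    for i,uv in obs:
        o,d=ray(i,uv);d=d/np.linalg.norm(d);M=np.eye(3)-np.outer(d,d);A+=M;b+=M@o;L.append((o,M))
    P=np.linalg.solve(A,b);return P,[np.linalg.norm(M@(P-o))*1e3 for o,M in L]
def onplane(i,uv,z):
    o,d=ray(i,uv);return o+d*(z-o[2])/d[2]
E
python3 - <<'E'
from h import *
for n,(a,b,c,d) in {"scene":(155,255,120,255),"side":(170,265,115,250)}.items():
    f=np.load(f"pics/{n}0.npz"); p=f['p']; i={k:f[k] for k in('fx','fy','cx','cy','k1','T')}
    hsv=cv2.cvtColor(p,cv2.COLOR_BGR2HSV)
    m=cv2.inRange(hsv,(100,110,60),(125,255,255)); 
    mm=np.zeros_like(m); mm[a:b,c:d]=m[a:b,c:d]
    k,lab,st,ce=cv2.connectedComponentsWithStats(mm)
    for j in range(1,k):
        if st[j,4]<12: continue
        ys,xs=np.where(lab==j); 
        r_=cv2.minAreaRect(np.c_[xs,ys].astype(np.float32))
        P=[]
        for x,y in zip(xs,ys):
            D=f['d'][y,x]
            if D>0: o,v=ray(i,(x,y)); P.append(o+v*D)
        print(n,j,st[j],ce[j].round(1),[np.round(q,1) for q in cv2.boxPoints(r_)],np.median(P,0).round(4) if P else None)
E
```

```text
scene 1 [175 164  29  19 179] [189.3 173.2] [array([174.2, 177.4], dtype=float32), array([202.6, 163.2], dtype=float32), array([205.2, 168.4], dtype=float32), array([176.8, 182.6], dtype=float32)] [ 0.6257 -0.1442  0.0578]
scene 2 [183 176  29  16  96] [196.7 183.6] [array([182.6, 189.2], dtype=float32), array([209.8, 175.6], dtype=float32), array([211., 178.], dtype=float32), array([183.8, 191.6], dtype=float32)] [ 0.5948 -0.1518  0.0376]
scene 3 [134 182  32  20 203] [150. 192.] [array([133.4, 196.6], dtype=float32), array([164.8, 181.7], dtype=float32), array([167.5, 187.2], dtype=float32), array([136. , 202.2], dtype=float32)] [ 0.6161 -0.022   0.0567]
scene 4 [142 195  31  18 121] [156.9 203.3] [array([141.2, 209.4], dtype=float32), array([171.2, 194.4], dtype=float32), array([172.6, 197.2], dtype=float32), array([142.6, 212.2], dtype=float32)] [ 0.5846 -0.026   0.0376]
scene 5 [206 206  29  17  61] [220.  214.1] [array([205.3, 220.7], dtype=float32), array([233.6, 205.2], dtype=float32), array([234.6, 207.1], dtype=float32), array([206.3, 222.6], dtype=float32)] [ 0.4695 -0.161
[... 1302 characters left out ...]
type=float32)] [ 0.4703 -0.1606  0.027 ]
side 5 [209 214   9   8  23] [214.2 216.2] [array([209., 214.], dtype=float32), array([211.2, 211.5], dtype=float32), array([219.2, 218.5], dtype=float32), array([217., 221.], dtype=float32)] [ 0.4708 -0.0949  0.0508]
side 6 [145 216  21  18  73] [155.  224.7] [array([145., 232.], dtype=float32), array([163.2, 215.1], dtype=float32), array([165.2, 217.2], dtype=float32), array([146.9, 234. ], dtype=float32)] [ 0.586  -0.0285  0.0365]
side 7 [197 230  17  21  45] [204.7 240.2] [array([196. , 249.2], dtype=float32), array([212.7, 229.7], dtype=float32), array([213.9, 230.8], dtype=float32), array([197.2, 250.2], dtype=float32)] [ 0.4597 -0.0312  0.027 ]
```

```bash
cat > go.py <<'E'
import sys,numpy as np
from scipy.spatial.transform import Rotation as Ro
from plant import status
def plan(P,yaw=None,rpy=None):
    s=status.get_state(); R=Ro.from_euler('xyz',s['eef_rot'],degrees=True)
    t=R.as_matrix().T@(np.array(P)-s['tcp_pos'])/.2
    G=Ro.from_euler('xyz',rpy if rpy is not None else [180,0,yaw],degrees=True)
    v=(R.inv()*G).as_rotvec(degrees=True)/90
    print('t',s['time_s'],'tcp',s['tcp_pos'].round(4),s['eef_rot'].round(2),'w',round(s['gripper_width'],4),'F',s['contact_force'].round(2),'q',s['joints'].round(1)); print('cmd',t.round(3),v.round(3))
if __name__=='__main__':
    a=list(map(float,sys.argv[1:])); plan(a[:3],a[3])
E
python3 go.py 0.35 0.50 0.24 -95
python3 - <<'E'
from h import *
f=np.load("pics/scene0.npz"); i={k:f[k] for k in('fx','fy','cx','cy','k1','T')}
for uv in [(133,180),(220,150),(285,123),(276,240)]: print(uv,onplane(i,uv,0).round(3))
E
```

```text
t 0.15 tcp [0.1707 0.6527 0.2258] [ 1.7993e+02 -1.0000e-02 -1.4660e+01] w 0.088 F [-0.08 -0.51  0.13] q [ 91.9  20.6   0.6  -0.  -70.1 -16.5]
cmd [ 1.06   0.512 -0.07 ] [ 0.001 -0.001  0.893]
(133, 180) [ 0.739 -0.005  0.   ]
(220, 150) [ 0.722 -0.293  0.   ]
(285, 123) [ 0.727 -0.551 -0.   ]
(276, 240) [ 0.334 -0.258  0.   ]
```

Request:
apply_moves(
  moves=[
    [0.3,0.15,-0.02,0,0,0.11],
    [0.6,0.3,-0.04,0,0,0.22],
    [0.8,0.4,-0.06,0,0,0.33],
    [0.95,0.48,-0.07,0,0,0.44],
    [0.95,0.48,-0.07,0,0,0.55],
    [0.95,0.48,-0.07,0,0,0.66],
    [0.95,0.48,-0.07,0,0,0.77],
    [0.95,0.48,-0.07,0,0,0.88],
  ],
  hand=0,
  grip_force=20,
)

```text
time_s: 1.15
tcp_pos: [0.3302, 0.5115, 0.2397]
eef_rot: [180.0, -0.1, -94.2]
contact_force: [0.1, -0.5, -0.2]
gripper_width: 0.0437
```

```bash
python3 go.py 0.41 0.30 0.24 -175.4;python3 go.py 0.41 -0.04 0.24 -175.4
```

```text
t 1.15 tcp [0.3302 0.5115 0.2397] [ 1.7998e+02 -1.1000e-01 -9.4200e+01] w 0.0437 F [ 0.15 -0.5  -0.18] q [ 75.5  14.   -6.9   0.  -69.3 -79.7]
cmd [ 1.025 -0.475  0.   ] [-0.001 -0.001  0.902]
t 1.15 tcp [0.3302 0.5115 0.2397] [ 1.7998e+02 -1.1000e-01 -9.4200e+01] w 0.0437 F [ 0.15 -0.5  -0.18] q [ 75.5  14.   -6.9   0.  -69.3 -79.7]
cmd [ 2.721 -0.6    0.003] [-0.001 -0.001  0.902]
```

Request:
apply_moves(
  moves=[
    [0.15,-0.1,0,0,0,0.1],
    [0.3,-0.2,0,0,0,0.2],
    [0.5,-0.3,0,0,0,0.3],
    [0.7,-0.4,0,0,0,0.4],
    [0.85,-0.47,0,0,0,0.5],
    [1.0,-0.47,0,0,0,0.6],
    [1.0,-0.47,0,0,0,0.7],
    [1.0,-0.47,0,0,0,0.8],
    [1.0,-0.47,0,0,0,0.9],
  ],
)

```text
time_s: 2.28
tcp_pos: [0.4092, 0.3049, 0.2399]
eef_rot: [-179.9, -0.0, -175.5]
contact_force: [0.7, -0.4, -0.4]
gripper_width: 0.044
```

```bash
python3 go.py 0.41 0.12 0.24 -175.4
```

```text
t 2.275 tcp [0.4092 0.3049 0.2399] [-1.7990e+02 -5.0000e-02 -1.7551e+02] w 0.044 F [ 0.72 -0.42 -0.41] q [  58.8    4.4  -18.5    0.   -67.2 -144.3]
cmd [ 0.068 -0.922  0.001] [-0.001 -0.001 -0.001]
```

Request:
apply_moves(
  moves=[
    [0.03,-0.3,0,0,0,0],
    [0.06,-0.6,0,0,0,0],
    [0.09,-0.85,0,0,0,0],
    [0.09,-1.0,0,0,0,0],
    [0.09,-1.0,0,0,0,0],
  ],
)

```text
time_s: 2.9
tcp_pos: [0.4066, 0.1024, 0.2404]
eef_rot: [-179.9, -0.0, -175.7]
contact_force: [0.8, 0.5, -0.8]
gripper_width: 0.0435
```

```bash
python3 go.py 0.41 -0.04 0.24 -175.4
```

```text
t 2.9 tcp [0.4066 0.1024 0.2404] [-1.7992e+02 -3.0000e-02 -1.7566e+02] w 0.0435 F [ 0.77  0.48 -0.77] q [ 4.140e+01 -5.200e+00 -2.800e+01  1.000e-01 -6.730e+01 -1.271e+02]
cmd [ 0.037 -0.711  0.003] [-0.001 -0.    -0.003]
```

Request:
apply_moves(
  moves=[
    [0.02,-0.25,0,0,0,0],
    [0.03,-0.5,0,0,0,0],
    [0.04,-0.68,0,0,0,0],
    [0.04,-0.71,0,0,0,0],
    [0.04,-0.71,0,0,0,0],
  ],
)

```text
time_s: 3.52
tcp_pos: [0.4096, -0.0396, 0.2405]
eef_rot: [-179.9, -0.0, -175.7]
contact_force: [0.6, 0.7, -0.1]
gripper_width: 0.0437
```

Run:
```python
from plant import status, imaging, r
import cv2,numpy as np
s=status.get_state();print(s['time_s'],s['tcp_pos'],s['eef_rot'])
i=imaging.camera_info("wrist")
p,d=imaging.capture("wrist"); cv2.imwrite("pics/wrist1.png",p); np.savez("pics/wrist1.npz",p=p,d=d,**i)
```

```text
3.525 [ 0.40957606 -0.03958487  0.24054689] [-1.79924910e+02 -3.60337844e-02 -1.75706784e+02]
```

View pics/wrist1.png

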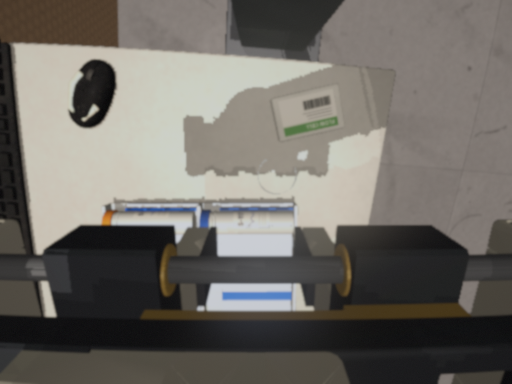

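Request:
apply_moves(
  moves=[
    [-0.2,0,0,0,0,0],
    [-0.4,0,0,0,0,0],
    [-0.55,0,0,0,0,0],
    [-0.55,0,0,0,0,0],
    [-0.55,0,0,0,0,0],
  ],
)

```text
time_s: 4.2
tcp_pos: [0.5188, -0.03, 0.24]
eef_rot: [-179.9, -0.1, -175.6]
contact_force: [-1.1, -0.5, 0.7]
gripper_width: 0.0437
```

Run:
```python
from plant import status, imaging, r
import cv2,numpy as np
s=status.get_state();print(s['time_s'],s['tcp_pos'],s['eef_rot'])
i=imaging.camera_info("wrist")
p,d=imaging.capture("wrist"); cv2.imwrite("pics/wrist2.png",p); np.savez("pics/wrist2.npz",p=p,d=d,**i)
```

```text
4.2 [ 0.51883874 -0.03001222  0.24004564] [-1.79923055e+02 -9.72510875e-02 -1.75598717e+02]
```

View pics/wrist2.png

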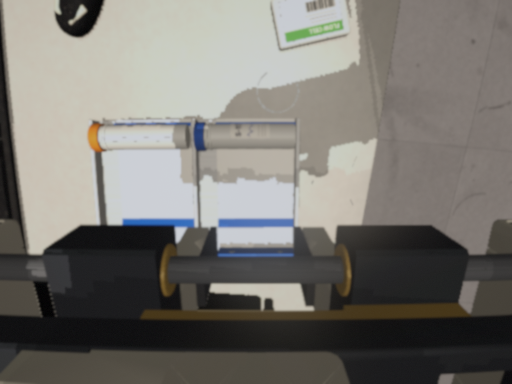

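Run:
```python
from h import *
f=np.load("pics/wrist2.npz"); p=f['p']; i={k:f[k] for k in('fx','fy','cx','cy','k1','T')}
cv2.imwrite("pics/w2z.png",cv2.resize(p[105:240,85:310],None,fx=3.5,fy=3.5,interpolation=cv2.INTER_CUBIC))
hsv=cv2.cvtColor(p,cv2.COLOR_BGR2HSV); m=cv2.inRange(hsv,(100,110,40),(125,255,255)); m[240:]=0;m[:110]=0
k,lab,st,ce=cv2.connectedComponentsWithStats(m)
fs={n:np.load(f"pics/{n}0.npz") for n in("scene","side")}
for j in range(1,k):
    if st[j,4]<15: continue
    ys,xs=np.where(lab==j); P=np.array([(lambda o,v:o+v*f['d'][y,x])(*ray(i,(x,y))) for x,y in zip(xs,ys) if f['d'][y,x]>0])
    print(st[j],ce[j].round(1),np.median(P,0).round(4))
c={n:{k:fs[n][k] for k in('fx','fy','cx','cy','k1','T')} for n in fs}
# ridge left/right, triangulated scene+side+wrist
def blob(uv): 
    j=lab[uv[1],uv[0]]; return ce[j]
for nm,a,b,w in (("ridgeL",(156.9,203.3),(155,224.7),(256,223)),("ridgeR",(196.7,183.6),(182.5,199.4),(158,223))):
    print(nm,blob(w),tri([(c["scene"],a),(c["side"],b),(i,blob(w))]),tri([(c["scene"],a),(c["side"],b)])[0])
# tube depth: pixels column wise
d=f['d']
for u in (215,235,255,275,290):
    col=[(lambda o,v:o+v*d[y,u])(*ray(i,(u,y))) for y in range(118,156)]
    col=np.array(col); t=col[:,2].argmax(); print(u,118+t,col[t].round(4))
for y in (130,136,142):
    print(y,[ (u,(lambda o,v:o+v*d[y,u])(*ray(i,(u,y))).round(3)[1:].tolist()) for u in range(186,306,1) if u<210 or u>290])
```

```text
[194 123  10  27 217] [198.7 135.7] [ 0.479  -0.0969  0.0535]
[123 219  71   8 564] [157.9 222.5] [ 0.5943 -0.134   0.0375]
[219 220  74   6 443] [255.6 222.5] [ 0.5858 -0.0238  0.0378]
ridgeL [255.58239278 222.50564334] (array([ 0.58347881, -0.02464414,  0.03977198]), [np.float64(0.918688065989191), np.float64(1.1572297120389856), np.float64(1.97385434649977)]) [ 0.58307077 -0.02554089  0.03923949]
ridgeR [157.87765957 222.52304965] (array([ 0.59471003, -0.15097661,  0.03813426]), [np.float64(1.1739060109539103), np.float64(0.9529979200446418), np.float64(2.0057557525815093)]) [ 0.59460547 -0.15224832  0.03776304]
215 140 [ 0.4829 -0.0777  0.0545]
235 134 [ 0.4745 -0.0554  0.0535]
255 137 [ 0.4761 -0.0325  0.0545]
275 139 [ 0.4766 -0.0096  0.0543]
290 126 [ 0.4467 -0.0346  0.3986]
130 [(186, [-0.113, 0.044]), (187, [-0.113, 0.039]), (188, [-0.113, 0.033]), (189, [-0.113, 0.029]), (190, [-0.113, 0.022]), (191, [-0.109, 0.035]), (192, [-0.108, 0.038]), (193, [-0.104, 0.052]), (194, [-0.102, 0.052]), (195, [-0.101, 0.052]), (196, [-0.1, 0.052]), (197, [-0.099, 0.052]), (198, [-0.098, 0
[... 1743 characters left out ...]
), (195, [-0.1, 0.055]), (196, [-0.099, 0.054]), (197, [-0.098, 0.054]), (198, [-0.097, 0.056]), (199, [-0.096, 0.056]), (200, [-0.095, 0.056]), (201, [-0.094, 0.053]), (202, [-0.092, 0.055]), (203, [-0.091, 0.054]), (204, [-0.091, 0.051]), (205, [-0.09, 0.051]), (206, [-0.089, 0.05]), (207, [-0.087, 0.051]), (208, [-0.086, 0.053]), (209, [-0.085, 0.053]), (291, [0.009, 0.051]), (292, [0.011, 0.05]), (293, [0.012, 0.051]), (294, [0.013, 0.052]), (295, [0.014, 0.052]), (296, [0.017, 0.036]), (297, [0.018, 0.038]), (298, [0.019, 0.038]), (299, [0.02, 0.038]), (300, [0.028, -0.0]), (301, [0.029, 0.001]), (302, [0.031, -0.001]), (303, [0.031, 0.002]), (304, [0.033, -0.0]), (305, [0.034, 0.001])]
```

View pics/w2z.png

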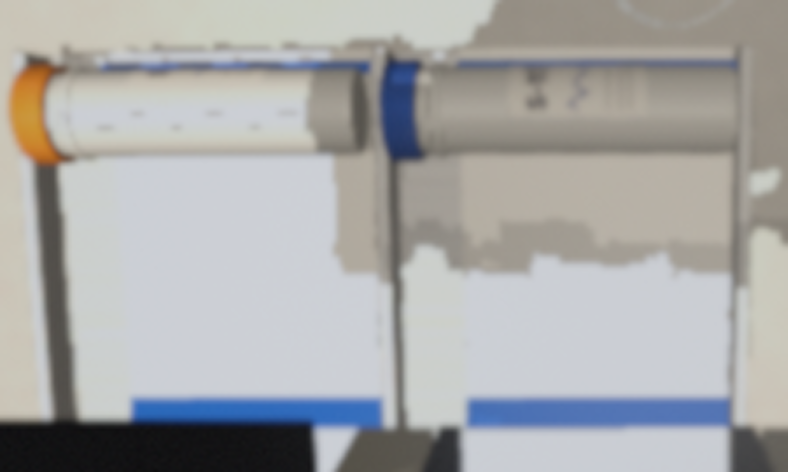

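```bash
python3 go.py 0.430 -0.045 0.10 -175.3
```

```text
t 4.25 tcp [ 0.5187 -0.0302  0.2404] [-1.7993e+02 -6.0000e-02 -1.7560e+02] w 0.0437 F [ 0.36  0.02 -0.55] q [ 1.84e+01  5.30e+00 -1.75e+01  1.00e-01 -6.73e+01 -1.04e+02]
cmd [ 0.447 -0.039  0.702] [-0.001 -0.001 -0.003]
```

Request:
apply_moves(
  moves=[
    [0.2,-0.02,0,0,0,-0.003],
    [0.4,-0.04,0.1,0,0,-0.003],
    [0.445,-0.04,0.3,0,0,-0.003],
    [0.445,-0.04,0.5,0,0,-0.003],
    [0.445,-0.04,0.65,0,0,-0.003],
    [0.445,-0.04,0.7,0,0,-0.003],
    [0.445,-0.04,0.7,0,0,-0.003],
  ],
  hand=0.32,
)

```text
time_s: 5.12
tcp_pos: [0.4304, -0.0451, 0.1008]
eef_rot: [-179.9, -0.1, -175.3]
contact_force: [-0.3, 0.4, 0.6]
gripper_width: 0.03
```

```bash
python3 go.py 0.430 -0.045 0.034 -175.3
```

```text
t 5.125 tcp [ 0.4304 -0.0451  0.1008] [-1.7992e+02 -6.0000e-02 -1.7531e+02] w 0.03 F [-0.29  0.4   0.58] q [ 2.040e+01  5.000e+00 -3.860e+01  1.000e-01 -4.650e+01 -1.058e+02]
cmd [0.001 0.001 0.334] [-0.001 -0.001 -0.   ]
```

Request:
apply_moves(
  moves=[
    [0,0,0.1,0,0,0],
    [0,0,0.2,0,0,0],
    [0,0,0.28,0,0,0],
    [0,0,0.32,0,0,0],
    [0,0,0.334,0,0,0],
    [0,0,0.334,0,0,0],
  ],
)

```text
time_s: 5.88
tcp_pos: [0.4307, -0.045, 0.0346]
eef_rot: [-179.9, -0.0, -175.3]
contact_force: [1.0, 0.3, -0.3]
gripper_width: 0.0299
```

```bash
cat > look.py <<'E'
import sys,cv2,numpy as np
from plant import imaging
k=sys.argv[1]
p,d=imaging.capture("side"); np.savez(f"pics/side{k}.npz",p=p,d=d,**imaging.camera_info("side"))
q,d=imaging.capture("scene"); np.savez(f"pics/scene{k}.npz",p=q,d=d,**imaging.camera_info("scene"))
R=lambda a:cv2.resize(a,(400,320),interpolation=cv2.INTER_CUBIC)
cv2.imwrite(f"pics/look{k}.png",np.hstack([R(p[155:275,100:250]),R(q[145:265,110:260])]))
E
python3 look.py 3; python3 go.py 0.430 -0.045 0.034 -175.3
```

```text
t 5.975 tcp [ 0.4307 -0.045   0.0346] [-1.7993e+02 -1.0000e-02 -1.7530e+02] w 0.0298 F [ 0.56  0.48 -1.09] q [ 2.040e+01  1.120e+01 -4.300e+01  1.000e-01 -3.570e+01 -1.058e+02]
cmd [0.004 0.001 0.003] [-0.001 -0.     0.   ]
```

View pics/look3.png

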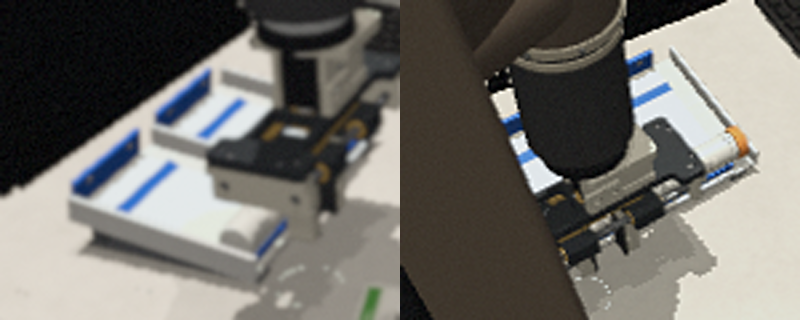

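Request:
apply_moves(
  moves=[
    [-0.04,0,0.003,0,0,0],
    [-0.075,0,0.003,0,0,0],
    [-0.1,0,0.003,0,0,0],
    [-0.12,0,0.001,0,0,0],
    [-0.14,0,-0.002,0,0,0],
    [-0.16,0,-0.004,0,0,0],
    [-0.18,0,-0.006,0,0,0],
  ],
)

```text
time_s: 6.85
tcp_pos: [0.4668, -0.0421, 0.0358]
eef_rot: [-179.9, -0.0, -175.3]
contact_force: [-0.5, -0.1, 1.6]
gripper_width: 0.0296
```

```bash
python3 look.py 4; python3 go.py 0.48 -0.045 0.034 -175.3
```

```text
t 6.95 tcp [ 0.4672 -0.042   0.0359] [-1.7993e+02  3.0000e-02 -1.7529e+02] w 0.0299 F [ 0.13 -0.58  0.89] q [ 1.910e+01  1.410e+01 -3.860e+01  1.000e-01 -3.730e+01 -1.044e+02]
cmd [-0.062 -0.02   0.009] [-0.001  0.     0.   ]
```

View pics/look4.png

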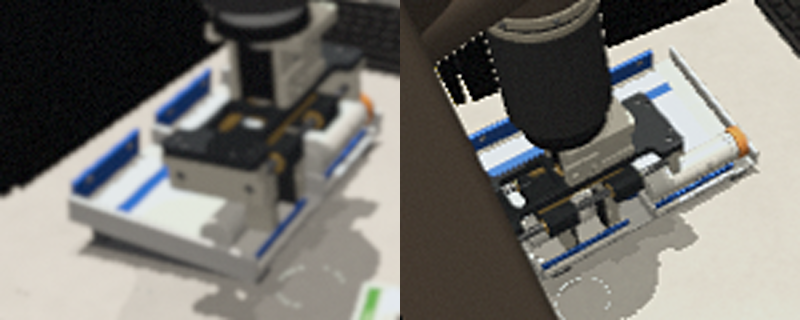

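Request:
apply_moves(
  moves=[
    [-0.02,0,-0.002,0,0,0],
    [-0.045,0,-0.005,0,0,0],
    [-0.07,0,-0.008,0,0,0],
    [-0.095,0,-0.011,0,0,0],
    [-0.12,0,-0.014,0,0,0],
    [-0.145,0,-0.017,0,0,0],
    [-0.17,0,-0.02,0,0,0],
    [-0.195,0,-0.023,0,0,0],
    [-0.22,0,-0.026,0,0,0],
    [-0.245,0,-0.03,0,0,0],
    [-0.265,0,-0.032,0,0,0],
    [-0.28,0,-0.034,0,0,0],
  ],
)

```text
time_s: 8.45
tcp_pos: [0.5233, -0.0374, 0.0427]
eef_rot: [-179.9, 0.0, -175.3]
contact_force: [-0.8, 0.1, 1.2]
gripper_width: 0.0297
```

```bash
python3 look.py 5; python3 go.py 0.56 -0.045 0.034 -175.3
```

```text
t 8.55 tcp [ 0.5235 -0.0373  0.0427] [-1.7993e+02  5.0000e-02 -1.7529e+02] w 0.0298 F [-0.03 -0.1  -1.35] q [ 1.740e+01  1.790e+01 -3.130e+01  1.000e-01 -4.080e+01 -1.028e+02]
cmd [-0.179 -0.053  0.044] [-0.001  0.001  0.   ]
```

View pics/look5.png

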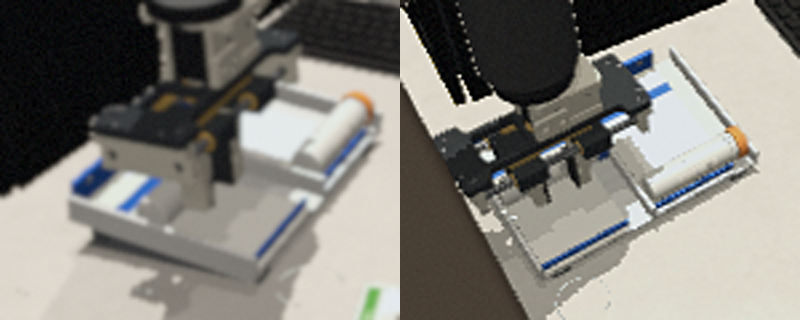

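Request:
apply_moves(
  moves=[
    [-0.02,0,-0.002,0,0,0],
    [-0.04,0,-0.005,0,0,0],
    [-0.06,0,-0.007,0,0,0],
    [-0.08,0,-0.01,0,0,0],
    [-0.1,0,-0.012,0,0,0],
    [-0.12,0,-0.015,0,0,0],
    [-0.14,0,-0.017,0,0,0],
    [-0.16,0,-0.02,0,0,0],
    [-0.18,0,-0.022,0,0,0],
    [-0.2,0,-0.025,0,0,0],
    [-0.22,0,-0.027,0,0,0],
    [-0.235,0,-0.029,0,0,0],
  ],
)

```text
time_s: 10.05
tcp_pos: [0.5711, -0.0333, 0.0487]
eef_rot: [-179.9, 0.1, -175.3]
contact_force: [-1.2, -0.6, 0.8]
gripper_width: 0.0298
```

```bash
python3 look.py 6; python3 go.py 0.575 -0.045 0.034 -175.3
```

```text
t 10.15 tcp [ 0.571  -0.0333  0.0486] [-1.7993e+02  8.0000e-02 -1.7528e+02] w 0.0297 F [0.28 0.51 0.18] q [ 1.630e+01  2.110e+01 -2.500e+01  1.000e-01 -4.390e+01 -1.017e+02]
cmd [-0.015 -0.06   0.073] [-0.001  0.001  0.   ]
```

View pics/look6.png

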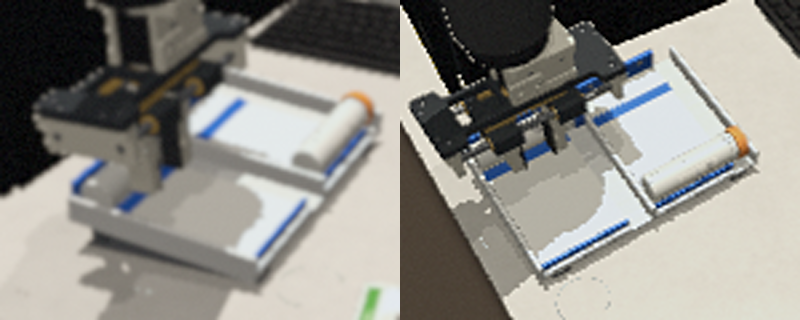

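Run:
```python
from h import *
f=np.load("pics/side6.npz"); p=f['p'];d=f['d']; i={k:f[k] for k in('fx','fy','cx','cy','k1','T')}
cv2.imwrite("pics/s6z.png",cv2.resize(p[205:245,120:180],None,fx=12,fy=12,interpolation=cv2.INTER_CUBIC))
for v in range(214,236,2):
    print(v,[tuple((lambda o,w:(o+w*d[v,u])*1000)(*ray(i,(u,v))).round().astype(int).tolist()) for u in range(132,152,3)])
# predicted seat foot-centre / ridge positions
a=np.array([.9966,.082,0]);l=np.array([-.082,.9966,0])
for s in (50,56,61.5): 
    P=np.array([.477,-.0445,.0383])+ (s+62.5)*1e-3*(a*.9925+np.array([0,0,.122]))+l*.0585; print(s,P.round(4),proj(i,P).round(1))
```

```text
214 [(711, -96, -1), (561, 56, 115), (555, 54, 115), (546, 55, 118), (538, 55, 120), (533, 53, 120), (524, 54, 123)]
216 [(705, -88, -1), (617, -3, 65), (617, -14, 59), (604, -9, 65), (540, 54, 114), (533, 53, 115), (525, 54, 118)]
218 [(618, 6, 65), (614, 0, 63), (615, -10, 57), (598, -1, 66), (591, -3, 67), (589, -9, 64), (-4, 664, 571)]
220 [(613, 11, 64), (615, 0, 57), (596, 11, 68), (594, 4, 65), (591, -2, 62), (585, -5, 62), (573, 0, 67)]
222 [(613, 13, 60), (598, 19, 67), (593, 16, 66), (590, 10, 64), (585, 6, 63), (583, -1, 59), (574, 0, 62)]
224 [(604, 23, 63), (595, 24, 65), (588, 22, 66), (583, 18, 65), (584, 8, 59), (583, 0, 55), (576, -2, 56)]
226 [(602, 25, 59), (594, 26, 62), (587, 24, 63), (586, 16, 58), (581, 12, 57), (582, 2, 52), (577, -2, 50)]
228 [(604, 24, 53), (595, 25, 56), (589, 23, 56), (581, 23, 59), (580, 14, 54), (584, 1, 45), (587, -13, 37)]
230 [(601, 29, 52), (596, 25, 51), (588, 24, 52), (580, 24, 54), (583, 12, 47), (587, -2, 38), (583, -7, 36)]
232 [(598, 33, 50), (592, 30, 50), (588, 25, 48), (583, 22, 47), (587, 8, 38), (584, 2, 36), (578, 0, 36)]
234 [(601, 31, 43), (595, 28, 43), (585, 29, 46), (578, 28, 47), (572, 26, 48), (580, 8, 35), (573, 7, 36)]
50 [0.5835 0.023  0.052 ] [140.3 230.3]
56 [0.5894 0.0234 0.0528] [137.9 229.5]
61.5 [0.5949 0.0239 0.0534] [135.6 228.8]
```

View pics/s6z.png

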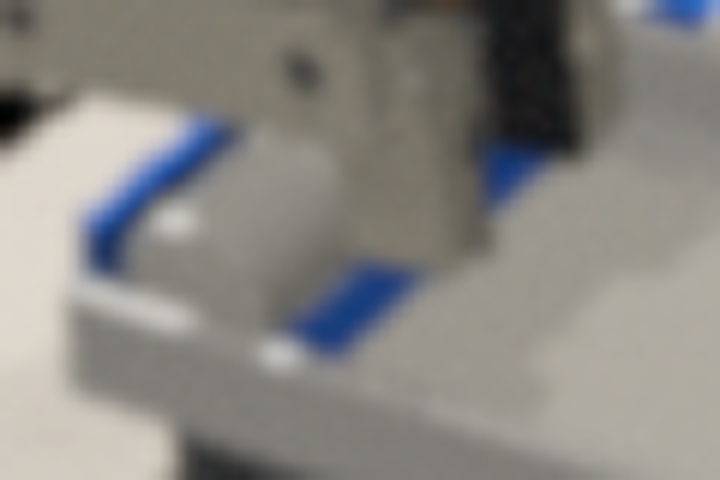

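Request:
apply_moves(
  moves=[
    [0.015,0,0.002,0,0,0],
    [0.03,0,0.004,0,0,0],
    [0.045,0,0.004,0,0,0],
    [0.045,0,0.004,0,0,0],
  ],
)

```text
time_s: 10.65
tcp_pos: [0.5617, -0.0341, 0.0479]
eef_rot: [-179.9, 0.1, -175.3]
contact_force: [0.4, 0.5, -0.3]
gripper_width: 0.0298
```

Run:
```python
from h import *
from plant import imaging,status
p,d=imaging.capture("side"); cv2.imwrite("pics/s7z.png",cv2.resize(p[205:245,120:180],None,fx=12,fy=12,interpolation=cv2.INTER_CUBIC))
print(status.get_state()['tcp_pos'])
```

```text
[ 0.56188975 -0.03406134  0.0479256 ]
```

View pics/s7z.png

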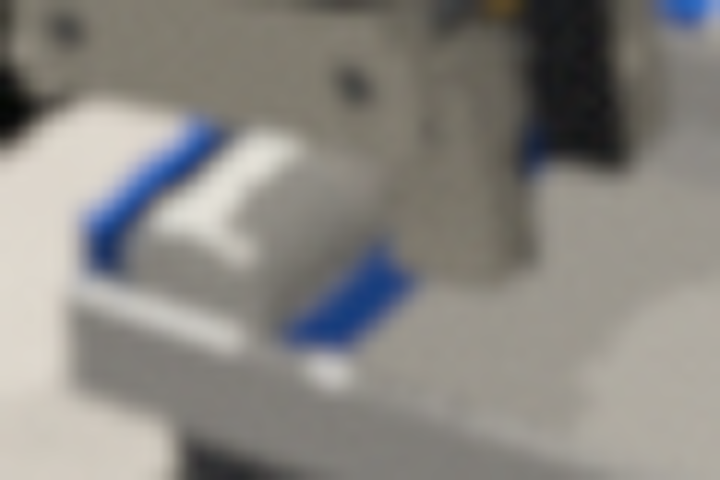

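Request:
apply_moves(
  moves=[
    [0.1,0,0,0,0,0],
    [0.15,0,-0.05,0,0,0],
    [0.15,0,-0.2,0,0,0],
    [0.15,0,-0.45,0,0,0],
    [0.2,0,-0.7,0,0,0],
    [0.35,0,-0.9,0,0,0],
    [0.5,0.2,-0.95,0,0,0],
    [0.6,0.4,-0.95,0,0,0],
    [0.6,0.7,-0.95,0,0,0],
    [0.6,1.0,-0.95,0,0,0],
    [0.6,1.0,-0.95,0,0,0],
  ],
)

```text
time_s: 12.08
tcp_pos: [0.4253, 0.1589, 0.2385]
eef_rot: [-180.0, 0.2, -175.0]
contact_force: [0.2, -0.3, -0.6]
gripper_width: 0.0298
```

```bash
python3 look.py 8; python3 go.py 0.575 -0.045 0.034 -175.3
python3 - <<'E'
from h import *
C={}
for n in("scene","side"):
    f=np.load(f"pics/{n}8.npz"); C[n]=({k:f[k] for k in('fx','fy','cx','cy','k1','T')},f['p'],f['d'])
a=np.array([.9966,.082,0]);l=np.array([-.082,.9966,0])
P=np.array([.477,-.0445,.0383])+.124*(a*.9925+np.array([0,0,.122]))
for n,(i,p,d) in C.items():
    q=p.copy()
    for e in(-.0585,.0585):
        print(n,proj(i,P+l*e).round(1))
E
```

```text
t 12.175 tcp [0.4253 0.1561 0.2381] [-1.7995e+02  1.2000e-01 -1.7516e+02] w 0.0298 F [ 0.82 -0.19 -1.42] q [ 4.530e+01 -1.500e+00 -2.500e+01  1.000e-01 -6.650e+01 -1.305e+02]
cmd [-0.659 -1.064  1.023] [-0.001  0.001  0.002]
scene [175.6 185.7]
scene [137.3 204.4]
side [164.1 203.7]
side [135.6 228.8]
```

View pics/look8.png

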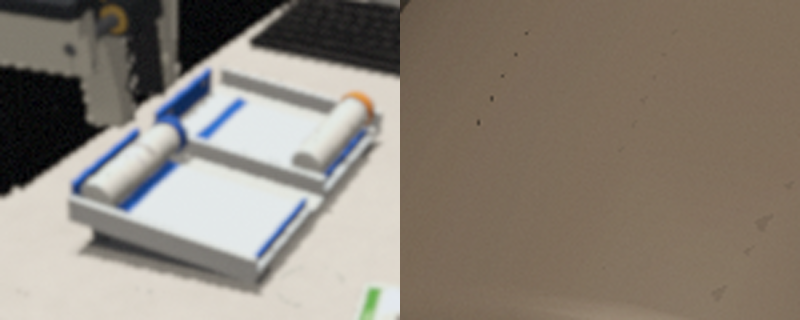

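Run:
```python
from h import *
A=np.load("pics/side0.npz");B=np.load("pics/side8.npz"); i={k:B[k] for k in('fx','fy','cx','cy','k1','T')}
for f in(A,B):
    h=cv2.cvtColor(f['p'],cv2.COLOR_BGR2HSV);m=cv2.inRange(h,(5,120,120),(20,255,255));m[:, :215]=0;m[:,260:]=0;m[:170]=0
    print('orange cap',cv2.moments(m,True)['m00'],[cv2.moments(m,True)[k]/cv2.moments(m,True)['m00'] for k in('m10','m01')])
p=B['p'];d=B['d']
# top line of tube
a=np.array([.9966,.082,0]);l=np.array([-.082,.9966,0]);C=np.array([.6,-.0344,.0534])
pts=[]
for v in range(190,240):
    for u in range(125,175):
        if d[v,u]>0:
            o,w=ray(i,(u,v));P=o+w*d[v,u];y=(P-C)@l
            if abs(y)<.045: pts.append((y,(P-C)@a,P[2]))
pts=np.array(pts)
for lo in(-.04,-.02,0,.02):
    s=pts[(pts[:,0]>lo)&(pts[:,0]<lo+.02)&(abs(pts[:,1])<.014)&(pts[:,2]>.056)]
    from scipy.optimize import least_squares
    r=least_squares(lambda c:np.hypot(s[:,1]-c[0],s[:,2]-c[1])-.0157,[0,.0534]).x
    print(lo,len(s),r.round(4))
```

```text
orange cap 19.0 [235.78947368421052, 192.3684210526316]
orange cap 18.0 [235.66666666666666, 192.11111111111111]
-0.04 56 [0.0001 0.0514]
-0.02 60 [-0.      0.0514]
0 51 [0.0002 0.0517]
0.02 62 [-0.      0.0514]
```

```bash
python3 -c "
from plant import r
print(r.close_job())"
```

```text
the job is handed in; nothing more can be done
None
```

The blue-capped tube is in its seat against the top stop of the left lane, and the job is handed in at about 12.2 s of the 38 s allowed. I pushed it up the slope at about 40 mm/s or slower with two fingertips set 30 mm apart. It went over the ridge, and I then backed the fingers off. The tube was never gripped or lifted.

**Seat:** After the fingers backed away, the tube stayed where it was. A final check of the side view put its axis within 0.2 mm of the predicted seat line at four points along its length, so it lies straight.

**Height:** The same check put the axis at about 51.5 mm, against 53.4 mm predicted. That is within the roughly 2 mm calibration error, and it suggests the tube sits in the seat, not on the ridge.

**Orange tube:** Its cap had moved by less than 0.3 pixel in the side view, which is no real movement. I did not re-measure the bottles or the mouse, but the gripper never went near them.

**Forces:** Readings stayed at noise level, under about 2 N.

**Missing view:** The arm blocked the scene camera at the end, so the final checks rest on the side camera alone.

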